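# Pin the board carrier in its soldering fixture

## Robot

A 6-joint arm with a two-finger parallel gripper is mounted at the origin on the work surface. World frame = base frame: x ahead of the robot, y to its left, z up, the work surface at z = 0. Lengths are in m, angles in rad, forces in N, time in s.
With the tool pointing down it reaches from about 0.425 to 1.125 m from the base axis. Payload 14.9 kg.
Tool frame: the origin (TCP) lies between the finger pads; the fingertips stand robot.tcp_to_tips ahead of it and the grasp point (between the pads) lies 8 mm behind it (robot.tcp_to_tips is the distance from the TCP to the fingertips, in m); z points along the fingers, y is the line along which they close (so a half turn about z gives the same grasp; the last joint's range is limited). The gripper opens to 91 mm and grips with 3 to 60 N. Pads are 32 mm wide; open, the fingers measure 118 mm over their backs; the gripper's body (76 mm by 178 mm) begins 60 mm behind the grasp point.
Start: joints at [1.148, 0.379, 1.734, -0, 1.028, -0.033], TCP at [0.266, 0.648, 0.225] pointing down, gripper open.
Joint ranges: [-2.77, 2.77], [-0.74, 2.19], [0, 2.66], [-1.06, 4.2], [0.31, 2.87], [-3.08, 3.08]. Speed limits (rad/s): [1.89, 1.89, 2.39, 3.14, 3.14, 3.14].

## Interface

Orientations are given as a rotation vector (axis times angle).
In Python, from bench import observe, cams, workorder, robot gives the robot as it stands. The module is installed in compiled form; this text tells all that it offers.
- The arm moves only by the tool play_rows, never from a script. Its arguments are lists of equal length, an entry for each row: "dp": the shift along the tool's x, y, z in units of 25 mm (1.0 is 25 mm), a list of three; "rot": the turn, a rotation vector about the tool's x, y, z in units of 6 degrees (1.0 is 6 degrees), a list of three. In form: {"dp": [[x, y, z], ...], "rot": [[wx, wy, wz], ...]}. A call has 1 to 8 rows; each row shifts and turns the commanded pose from where the row before left it, along the tool's axes as they then stand; what a row does not reach is not made up. A row lasts 1/10 s, in which the tool goes at most 50 mm and 8.59 degrees, less where a joint would pass 70% of its speed; a pose out of reach is approached as far as the arm can. A call is refused whole if a number of a shift passes 1 or a number of a turn 1, either way. A call with a gripper value outside its range is refused whole. "hand" is the opening, from 0 (shut) to 1 (fully open), set as the call begins (left out, the last holds). The fingers move at their own pace and stop on an object; the grip force is fixed at half the most. Time passes only in rows, so rows that do not move let the fingers close. It gives the time, the measured TCP pose, the force, the opening and the grip force at its end, in the units of the state.
- observe(): the state, without advancing time (a new reading comes with each control period).
- cams.read_camera(name): name is "side" or "top" or "wrist"; returns the picture (420x560x3 uint8, red, green, blue); there is no depth.
- cams.camera_info(name): a dict with "fx", "fy", "cx", "cy" (pixels), "rvec" (rotation vector, rad) and "tvec" (3), from world to camera coordinates, as OpenCV has them. Camera axes: x right, y down, z forward; pixel columns grow to the right and rows downward; lengths in m; the calibration is good to about 2 mm. A picture is of the moment at which its call begins: read the wrist's pose just before it. camera_info takes no time and is no camera call; for the wrist camera it gives the pose at the moment of the call.
- workorder.sign_off(): hands the job in; it is judged then, once.
The state is a dict: "time_s": time; "qpos": joint angles; "qd": joint speeds; "joint_torque": joint torques, N m; "tool_pos": TCP position; "orientation": TCP orientation; "wrist_force": force on the tool from outside, world axes, zero at the start; "torque": the same for the moment, N m; "gripper_width": finger opening in m; "grip_force": force on a finger pad.
Only numpy, scipy, OpenCV 4.12 (cv2) and the standard library are available. Lean on these libraries where they do the work, as an engineer would, in place of code of your own. Each camera call takes 0.05 s, during which the arm holds its last target. There are 200 camera calls.

## Task

Pin the board carrier in its soldering fixture: take the straight-handled steel pin from the rack, put it down through the hole near the end of the carrier and, feeling with the pin, slide the carrier gently along its rails towards the full-width end stop until the pin also drops into the hidden hole of the index bar underneath. Then push the pin fully home so that its collar sits on the carrier, let go of it and leave it standing there. Never force the pin against the fixture, and leave the other pins and the other things on the bench where they are.

Things in the scene. Friction and masses are not known exactly. Their poses are not given: they have to be found in the camera images.
- pin_centre (a point): The pin to use: round steel, 72 mm long, 0.09 kg, standing tip down in one of the rack's holes (which one varies). From the tip up: shank 10 mm thick, 32 mm long, its lowest 8 mm tapered to a 8 mm flat tip; collar 24 mm wide, 4 mm thick; round ribbed handle 16 mm thick, 36 mm tall. The point is on its axis, 36 mm above the tip, where collar meets handle; z points up the pin.
- carrier_hole (a point): Mouth of the carrier's hole, centre, in the carrier's top face, 40 mm above the bench. Round, 12 mm wide, straight through the plate, on its centre line 25 mm from the +y end. Own y runs along the rails towards the full-width end stop, z up. The circuit board begins 64 mm from the hole towards -y; its parts, up to 30 mm above the plate, lie over 75 mm away.
- carrier: Loose flat aluminium plate 90 mm (own x) by 180 mm (own y), 10 mm thick, with a black circuit board fixed on it, 0.3 to 0.56 kg. Origin at the centre of its underside; the hole is 65 mm from there towards +y. It lies on two ledges of the fixture, 30 mm above the bench, between guide rails (1 mm play each side in x), and slides along y, held only by friction.
- nest: The fixture, a fixed dark steel frame 136 mm (own x) by 258 mm (own y), 38 mm high, origin at the centre of its underside, z up, y along its rails towards the full-width end stop (inner face at y = 116 mm; the narrower rear stop's is at -116 mm). Under the carrier an aluminium index bar lies between the ledges, clamped fast.
- bar_mid (a point): Point fixed in the frame at x 0, y 73 mm, z 28 mm, on the index bar's top face (12 mm below the carrier's top). The bar is 16 mm thick, solid but for one round through hole 12 mm wide on the centre line, hidden at first, anywhere within 16 mm of this point along y: 6 to 46 mm from the carrier hole's first place, towards +y. With the collar on the carrier the pin's tip is 8 mm above the bench.
- rack: Fixed grey plastic block 230 mm (own x) by 54 mm (own y) by 40 mm high, origin at the centre of its underside, with three upright through holes 13 mm wide at x = -80, 0 and 80 mm, each with a pin standing in it, collar or head on the block's top.
- pin_ball_centre (a point): A spare pin, not to be used: its top is a ball 24 mm wide on a thin neck, 64 mm long in all; the point lies on its axis 32 mm above its tip. Leave it in the rack.
- pin_cap_centre (a point): A spare pin, not to be used: low wide disc head 34 mm wide and 16 mm tall, 36 mm long in all; the point lies on its axis 18 mm above its tip. Leave it in the rack.
- spool: Bystander: metal spool 56 mm wide, 40 mm high, standing on the bench; origin at the centre of its underside.
- driver: Bystander: screwdriver about 180 mm long lying on the bench.
- pot_a: Bystander: small loose potentiometer 17 mm wide and 27 mm high, standing on the bench; origin at the centre of its underside.
- pot_b: Bystander: another such potentiometer.
- washer: Bystander: flat steel washer 24 mm wide, 4 mm thick, lying on the bench; origin at the centre of its underside.
There are look-alikes about, which are no part of the job. What is shaped like the part that bears pin_centre but red or yellow is not meant.

How it is judged:
On the way:
1. the pin stands in the carrier's hole, its tip at least 5 mm below the carrier's top face (z of pin_centre in the frame of carrier_hole below 0.031 m and horizontal distance between pin_centre and carrier_hole below 0.006 m), for 0.1 s.
At the end, for the whole second after the job is handed in: The pin stands upright (within 0.1 rad) through the carrier's hole (axis within 3 mm of the hole's centre) and the index bar, its collar within 2.5 mm of the carrier's top face; the carrier lies flat on its ledges (within 0.03 rad and 3 mm); the pin is released and at rest (z of pin_centre in the frame of carrier_hole below 0.0065 m and horizontal distance between pin_centre and carrier_hole below 0.003 m and angle between pin_centre's own z axis and vertical below 0.1 rad and z of carrier_hole in the frame of nest between 0.037 and 0.043 m and angle between carrier_hole's own z axis and vertical below 0.03 rad and linear speed of pin below 0.01 m/s); the robot touches nothing.
It fails at once if the pin is forced against the fixture or its index bar with more than 40 N (contact force between pin and nest above 40 N).
It fails at once if the pin is forced against the carrier with more than 60 N (contact force between pin and carrier above 60 N).
It fails at once if a spare pin is moved by more than 20 mm (distance of any of pin_ball_centre, pin_cap_centre from where it was at the start of the episode above 0.02 m).
It fails at once if a bystander is moved by more than 30 mm (distance of any of spool, washer, driver, pot_a, pot_b from where it was at the start of the episode above 0.03 m).
It also fails if it takes over 67 s, if anything falls off the work surface, if the arm or the gripper's body presses on something with over 40 N, if the wrist force passes 120 N, or if a joint passes its speed limit or range.

## Working session

There is one attempt and no reset: what is moved stays moved. The work goes in short steps, Python scripts to look and compute and a tool call to move; the robot and the scene stay as the last step left them, time stands still between calls to the robot, and variables do not carry over. Pictures are saved under pics/ and viewed, at most 10 in all, crops included, and the job is handed in when it is done.

Besides the shell and the picture viewer there is one more tool, called after ">>>" as a command line: name --argument value ..., lists and objects as JSON in quotes. play_rows: Moves the arm, as the interface text tells. Its arguments: {"type":"object","properties":{"dp":{"type":"array"},"rot":{"type":"array"},"hand":{"type":"number"}},"required":["dp","rot"]}

```bash
mkdir -p pics
cat > h.py <<'E'
import numpy as np, cv2
from bench import observe, cams, workorder, robot
def shot(n,f=None):
    i=cams.camera_info(n); im=cams.read_camera(n)
    if f: cv2.imwrite(f,im[:,:,::-1]); np.save(f+'.npy',im)
    return im,i
def ray(i,u,v):
    R,_=cv2.Rodrigues(np.array(i['rvec'],float)); t=np.array(i['tvec'],float).ravel()
    d=R.T@np.array([(u-i['cx'])/i['fx'],(v-i['cy'])/i['fy'],1]); return -R.T@t,d
def onz(i,u,v,z):
    c,d=ray(i,u,v); return c+d*(z-c[2])/d[2]
def tri(rs):
    A=np.zeros((3,3));b=np.zeros(3)
    for c,d in rs:
        d=d/np.linalg.norm(d);P=np.eye(3)-np.outer(d,d);A+=P;b+=P@c
    p=np.linalg.solve(A,b); return p,[np.linalg.norm(np.cross(p-c,d/np.linalg.norm(d))) for c,d in rs]
def proj(i,p):
    q,_=cv2.projectPoints(np.array([p],float),np.array(i['rvec'],float),np.array(i['tvec'],float),np.array([[i['fx'],0,i['cx']],[0,i['fy'],i['cy']],[0,0,1]]),None); return q.ravel()
E
python3 - <<'E'
from h import *
import json
for n in('top','side','wrist'):
    im,i=shot(n,f'pics/{n}0.png'); c,_=ray(i,280,210); print(n,i['fx'],c,np.round(onz(i,280,210,0),3))
print(observe(),robot.tcp_to_tips)
E
```

```text
top 492.1832126205745 [ 0.36580598 -0.07751403  0.93654211] [ 0.555 -0.03   0.   ]
side 432.9832978592047 [ 0.31473366 -0.67616093  0.51295848] [0.606 0.042 0.   ]
wrist 336.01204844288026 [0.19452796 0.67629343 0.38279041] [0.295 0.634 0.   ]
{'time_s': 0.15, 'qpos': array([ 1.14770770e+00,  3.79293191e-01,  1.73463139e+00, -2.00767189e-05,
        1.02854092e+00, -3.32743664e-02]), 'qd': array([-0.00019766, -0.00042208, -0.00082944, -0.00137342,  0.00214688,
        0.00032089]), 'joint_torque': array([ 6.48052410e-04, -7.64112997e+01, -4.34657371e+01,  6.51389477e-02,
        4.10404382e-02, -2.03317785e-05]), 'tool_pos': array([0.26588304, 0.6472192 , 0.22444293]), 'orientation': array([-6.08398265e-01, -3.08193427e+00,  1.34156012e-03]), 'wrist_force': array([ 0.55110575, -0.73526497,  0.72948961]), 'torque': array([-0.01334258, -0.00203331, -0.01455352]), 'grip_force': 0.0, 'gripper_width': 0.09097001284095985} 0.011
```

View pics/top0.png

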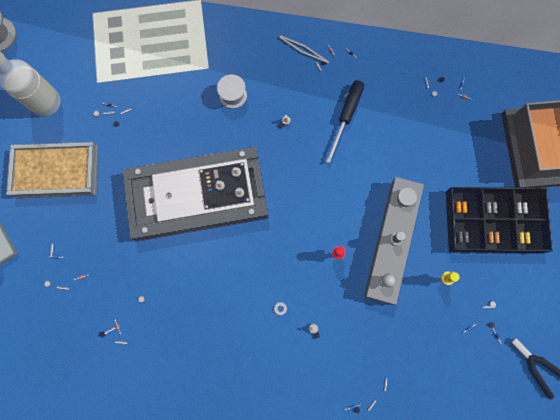

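View pics/side0.png

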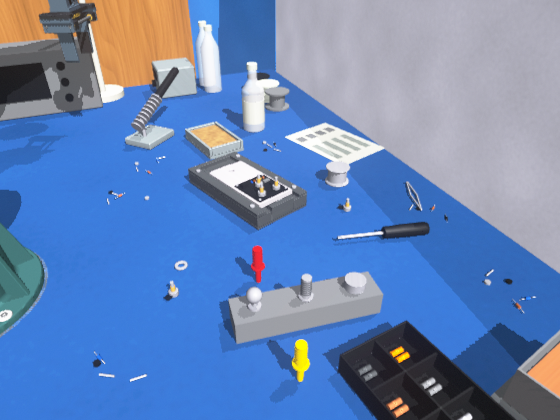

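Top view: the rack holds a wide disc head at (407,197), a ribbed straight grey handle at (398,239) and a ball at (389,281). There are look-alikes in red (339,253) and yellow (450,278). The grey ribbed one at (398,239) fits the description. The carrier hole looks to be near (168,196). I'll confirm both in one enlarged crop.

Run:
```python
from h import *
t=cv2.imread('pics/top0.png'); s=cv2.imread('pics/side0.png')
z=lambda im,a,b,w,h,k:cv2.resize(im[b:b+h,a:a+w],(w*k,h*k),interpolation=cv2.INTER_CUBIC)
A=z(t,115,140,160,105,5)[:, :800]
B=np.zeros((600,800,3),np.uint8)
B[:300,:400]=cv2.resize(t[145:220,120:220],(400,300),interpolation=cv2.INTER_CUBIC)
B[:300,400:]=cv2.resize(t[180:255,340:440],(400,300),interpolation=cv2.INTER_CUBIC)
B[300:,:400]=cv2.resize(s[150:225,185:285],(400,300),interpolation=cv2.INTER_CUBIC)
B[300:,400:]=cv2.resize(s[255:330,260:360],(400,300),interpolation=cv2.INTER_CUBIC)
cv2.imwrite('pics/crop1.png',B)
```

```text
(no output)
```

View pics/crop1.png

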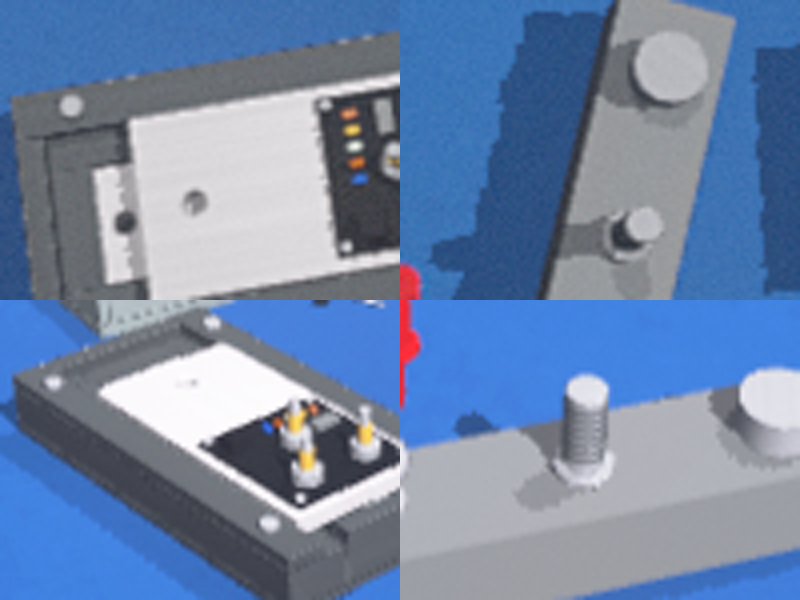

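Crop: the ribbed straight-handled steel pin with its collar is confirmed at top (398,239). The carrier hole is at about (168.5,195.5). A dark round spot at about (151,200.5) lies on the exposed end of the index bar. I'll measure all of these.

Run:
```python
from h import *
t=np.load('pics/top0.png.npy'); s=np.load('pics/side0.png.npy')
ti,si=cams.camera_info('top'),cams.camera_info('side')
def blob(im,box,f,mn=5):
    x0,y0,x1,y1=box; g=im[y0:y1,x0:x1].astype(int); m=f(g).astype(np.uint8)
    n,l,st,c=cv2.connectedComponentsWithStats(m)
    return [(np.round(c[k]+[x0,y0],1),st[k,4]) for k in range(1,n) if st[k,4]>=mn]
g=lambda a:a.sum(2)/3
print('hole top',blob(t,(158,186,180,206),lambda a:g(a)<190))
print('spot top',blob(t,(145,192,152,210),lambda a:g(a)<110,3))
print(g(t[190:212,138:158].astype(int)).astype(int))
print('hole side',blob(s,(224,240,236,252),lambda a:g(a)<200,2))
# coarse
hp=onz(ti,168.7,195.5,.04); sp=onz(ti,151,200.5,.028)
print(hp,sp,np.linalg.norm((hp-sp)[:2]))
pt=onz(ti,340+640/4-0,180+225/4-0,.076)
print('pin top tri',tri([ray(ti,400.5,236),ray(si,260+588/4,255+383/4)]))
print('collar',tri([ray(ti,397,239.5),ray(si,260+583/4,255+468/4)]))
print('hole',tri([ray(ti,168.7,195.5),ray(si,185+186/4,150+383/4-75+0)]))
```

```text
hole top [(array([168.4, 194.9]), np.int32(30))]
spot top [(array([150.2, 200. ]), np.int32(13))]
[[107 108 111 105 101 155 218 221 217 217 217 203 166 165 166 174 201 215
  216 215]
 [110 106 109 108 101 138 198 222 221 221 215 188 178 169 165 174 201 216
  217 214]
 [109 108 108 107 106 133 192 223 221 221 223 222 207 171 165 174 197 215
  216 215]
 [109 109 106 108 100 128 190 224 222 223 221 215 172 167 170 168 191 219
  218 218]
 [107 108 111 108 105 132 192 224 221 221 222 214 169 164 167 165 187 220
  219 218]
 [108 106 107 109 102 128 188 224 222 221 223 215 180 163 165 164 181 218
  219 217]
 [109 103 106 107 105 111 169 222 219 220 219 221 212 167 161 162 175 215
  217 216]
 [110 105 106 109 104 103 159 223 222 221 221 210 193 138 145 157 181 207
  217 216]
 [109 108 111 109 104 104 157 221 224 222 207 159 108  92  96 127 172 203
  218 217]
 [110 106 107 108 106 104 141 201 224 219 184 100  81  88  78 102 161 204
  216 215]
 [107 109 108 108 107 104 137 199 227 220 169  92  81  71  65  84 147 199
  217 216]
 [109 107 105 108 108 103 123 181 224 218 170  86  72  68  67  96 1
[... 683 characters left out ...]
167
  189 216]
 [109 105 107 105 108 106 100 125 184 223 221 219 220 211 165 162 162 163
  182 217]
 [107 107 107 105 109 102 103 120 176 221 219 216 219 213 181 162 164 164
  184 218]]
hole side [(array([229.5, 245.5]), np.int32(144))]
[0.54106673 0.17808943 0.04      ] [0.52846272 0.21263647 0.028     ] 0.0367744306443475
pin top tri (array([ 0.60996074, -0.31134191, -0.05912412]), [np.float64(0.06281527034913197), np.float64(0.0628152703491319)])
collar (array([ 0.61194923, -0.31533941, -0.10783592]), [np.float64(0.06456699213600381), np.float64(0.06456699213600385)])
hole (array([0.54102227, 0.1778072 , 0.04092231]), [np.float64(0.000135745906401181), np.float64(0.00013574590640107507)])
```

```bash
cat >> h.py <<'E'
from scipy.spatial.transform import Rotation as Ro
def to(p,yv=None):
    """shift (tool axes, units of 25mm) and yaw (units 6deg about tool z) to reach p with tool y along +-yv"""
    o=observe(); R=Ro.from_rotvec(o['orientation']).as_matrix(); w=np.zeros(3)
    R2=np.array([[1,0,0],[0,-1,0],[0,0,-1.]])
    if yv is not None:
        y=np.array([yv[0],yv[1],0])/np.hypot(*yv[:2])
        y*=np.sign(y@R[:,1]); z=np.array([0,0,-1.]); T=np.c_[np.cross(y,z),y,z]
    else:
        z=np.array([0,0,-1.]); y=R[:,1]-R[2,1]*np.array([0,0,1]); y/=np.linalg.norm(y); T=np.c_[np.cross(y,z),y,z]
    rv=Ro.from_matrix(R.T@T).as_rotvec()/np.radians(6)
    d=(np.array(p)-o['tool_pos'])/.025
    print('t',o['time_s'],'tcp',np.round(o['tool_pos'],4),'rot6',np.round(rv,2),'dp now',np.round(R.T@d,2),'dp after rot',np.round(T.T@d,2),'F',np.round(o['wrist_force'],1),'w',round(float(o['gripper_width']),4),'j',np.round(o['qpos'],2))
E
python3 - <<'E'
from h import *
ti,si=cams.camera_info('top'),cams.camera_info('side')
print('pin top',tri([ray(ti,400.5,236.5),ray(si,260+587/4,275.5)]))
print('collar',tri([ray(ti,397,239.5),ray(si,260+583/4,297)]))
a=onz(ti,407.5,197,.056); b=onz(ti,389.5,281,.06)
print(a,b,np.linalg.norm(a-b))
o=observe(); R=Ro.from_rotvec(o['orientation']).as_matrix(); print(R.round(3))
c,_=ray(cams.camera_info('wrist'),0,0); print('cam in tool',R.T@(c-o['tool_pos']))
r=a-b; to([.61,-.31,.25],[-r[1],r[0]])
E
```

```text
pin top (array([ 0.58784768, -0.28812201,  0.08597147]), [np.float64(0.07086640978009044), np.float64(0.07086640978009046)])
collar (array([ 0.58994991, -0.29087722,  0.04671949]), [np.float64(0.0723022524859136), np.float64(0.07230225248591378)])
[ 0.60581881 -0.26009214  0.056     ] [ 0.44822426 -0.24512491  0.06      ] 0.15835422263847374
[[-0.925  0.38  -0.   ]
 [ 0.38   0.925 -0.001]
 [ 0.    -0.001 -1.   ]]
cam in tool [ 0.07705151 -0.00032728 -0.15843288]
t 0.15 tcp [0.2659 0.6472 0.2244] rot6 [-0.01 -0.   -2.82] dp now [-27.28 -30.19  -1.  ] dp after rot [-17.32 -36.82  -1.02] F [ 0.6 -0.7  0.7] w 0.091 j [ 1.15  0.38  1.73 -0.    1.03 -0.03]
```

Run:
```python
from h import *
ti,si=cams.camera_info('top'),cams.camera_info('side')
print('pin top',tri([ray(ti,400.5,236.5),ray(si,306.5,275.5)]))
print('collar',tri([ray(ti,397,239.5),ray(si,305.7,296.5)]))
print('hole',tri([ray(ti,168.4,195),ray(si,231.5,170.75)]))
a=onz(ti,407.5,197,.056); b=onz(ti,389.5,281,.06)
r=a-b; to([.53,-.255,.25],[-r[1],r[0]])
```

```text
pin top (array([ 0.5271492 , -0.25068956,  0.0837341 ]), [np.float64(0.001416970802951341), np.float64(0.001416970802951631)])
collar (array([ 0.52722586, -0.25289166,  0.04351487]), [np.float64(0.0004763734545903755), np.float64(0.00047637345459036176)])
hole (array([0.54162847, 0.17876038, 0.04040891]), [np.float64(0.0002102399311054478), np.float64(0.00021023993110538662)])
t 0.15 tcp [0.2659 0.6472 0.2244] rot6 [-0.01 -0.   -2.82] dp now [-23.49 -29.37  -1.  ] dp after rot [-13.93 -34.93  -1.02] F [ 0.6 -0.7  0.7] w 0.091 j [ 1.15  0.38  1.73 -0.    1.03 -0.03]
```

Run:
```python
from h import *
to([.61,.19,.25],[.016,.157])
```

```text
t 0.15 tcp [0.2659 0.6472 0.2244] rot6 [-0.01 -0.   -2.75] dp now [-19.68 -11.69  -1.01] dp after rot [-15.55 -16.8   -1.02] F [ 0.6 -0.7  0.7] w 0.091 j [ 1.15  0.38  1.73 -0.    1.03 -0.03]
```

>>> play_rows --dp '[[0,0,0],[0,0,0],[0,0,0]]' --rot '[[0,0,-0.94],[0,0,-0.94],[0,0,-0.94]]'

```text
time_s: 0.45
tool_pos: [0.2659, 0.6473, 0.2246]
orientation: [-0.142, -3.138, 0.001]
wrist_force: [0.8, -0.4, 0.1]
gripper_width: 0.0911
grip_force: 0.0
```

>>> play_rows --dp '[[-0.9,-0.98,-0.12],[-0.9,-0.98,-0.12],[-0.9,-0.98,-0.12],[-0.9,-0.98,-0.12],[-0.9,-0.98,-0.12],[-0.9,-0.98,-0.12],[-0.9,-0.98,-0.12],[-0.9,-0.98,-0.12]]' --rot '[[0,0,0],[0,0,0],[0,0,0],[0,0,0],[0,0,0],[0,0,0],[0,0,0],[0,0,0]]'

```text
time_s: 1.25
tool_pos: [0.4273, 0.4341, 0.2489]
orientation: [-0.148, -3.138, 0.0]
wrist_force: [0.6, 0.1, -0.1]
gripper_width: 0.0912
grip_force: 0.0
```

>>> play_rows --dp '[[-0.9,-0.98,0],[-0.9,-0.98,0],[-0.9,-0.98,0],[-0.9,-0.98,0],[-0.9,-0.98,0],[-0.9,-0.98,0],[-0.9,-0.98,0],[-0.9,-0.98,0]]' --rot '[[0,0,0],[0,0,0],[0,0,0],[0,0,0],[0,0,0],[0,0,0],[0,0,0],[0,0,0]]'

```text
time_s: 2.05
tool_pos: [0.588, 0.222, 0.2488]
orientation: [-0.148, -3.138, 0.0]
wrist_force: [-0.2, 0.7, 0.0]
gripper_width: 0.0909
grip_force: 0.0
```

>>> play_rows --dp '[[-0.6,-0.6,0],[0,0,0],[0,0,0]]' --rot '[[0,0,0],[0,0,0],[0,0,0]]'

```text
time_s: 2.35
tool_pos: [0.6008, 0.2068, 0.2487]
orientation: [-0.15, -3.138, 0.0]
wrist_force: [0.8, 0.4, -1.0]
gripper_width: 0.0916
grip_force: 0.0
```

Run:
```python
from h import *
im,i=shot('wrist','pics/w1.png')
h=proj(i,[.5415,.1785,.04]); print(h); to([.527,-.252,.12],[.016,.157]); print(i)
```

```text
[249.23625181 134.79085289]
t 2.4 tcp [0.6005 0.2072 0.2487] rot6 [-0.   -0.    0.07] dp now [  1.19 -18.56   5.15] dp after rot [  1.06 -18.57   5.15] F [ 0.4  0.4 -0.6] w 0.0912 j [ 0.3   0.25  1.86  0.    1.03 -1.18]
{'fx': 336.01204844288026, 'fy': 336.01204844288026, 'cx': 281.0186182264632, 'cy': 209.46457510038832, 'rvec': array([-2.16608485, -1.96751509, -0.27406801]), 'tvec': array([-0.26348539, -0.59283576,  0.25521647])}
```

View pics/w1.png

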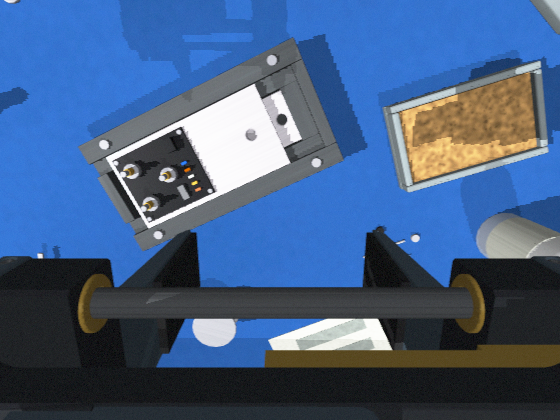

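Wrist view: carrier hole at (250,135), dark round spot on the exposed bar at (282,119), frame screws at (272,61), (317,163), (104,145) and (158,235). Refining these to sub-pixel positions.

```bash
cat >> h.py <<'E'
def dark(im,u,v,th,r=10):
    u,v=int(u),int(v); g=im[v-r:v+r+1,u-r:u+r+1].mean(2); w=(g<th).astype(np.uint8)
    n,l,st,c=cv2.connectedComponentsWithStats(w); k=max(range(1,n),key=lambda k:-np.hypot(*(c[k]-r))+0.02*st[k,4])
    return c[k]+[u-r,v-r],st[k]
E
python3 - <<'E'
from h import *
w=np.load('pics/w1.png.npy'); i=cams.camera_info('wrist'); ti=cams.camera_info('top'); si=cams.camera_info('side')
hc,s1=dark(w,250,135,190); bc,s2=dark(w,282,119,115,9)
print(hc,s1,bc,s2)
print(w[110:130,270:294].mean(2).astype(int))
print('hole z.04',onz(i,*hc,.04),'tri',tri([ray(i,*hc),ray(ti,168.4,195),ray(si,231.5,170.75)]))
B=onz(i,*bc,.028); H=onz(i,*hc,.04); print('spot',B,'tri',tri([ray(i,*bc),ray(ti,150.8,200.3)]),'d',np.linalg.norm((B-H)[:2]))
c=[onz(i,*p,.038) for p in((272,61),(317,163),(104,145),(158,235))]
y=(c[0]+c[1]-c[2]-c[3])/2; print('bolts',np.round(c,4),np.linalg.norm(y),y/np.linalg.norm(y), (B-H)/np.linalg.norm((B-H)[:2]))
E
```

```text
[250.42391304 135.04347826] [ 5  5 12 11 92] [281.36781609 119.02298851] [ 4  4 10 11 87]
[[191 188 190 193 196 194 194 193 234 250 250 251 251 251 251 251 250 249
  236 163 107 108 108 106]
 [193 191 195 194 196 194 192 190 234 251 251 251 251 251 250 249 250 250
  250 225 111 107 108 110]
 [193 196 194 194 192 187 188 193 236 251 251 250 249 249 250 250 251 250
  250 237 162 109 107 104]
 [198 194 190 190 190 193 193 195 229 242 211 200 236 242 246 249 250 250
  251 250 223 111 108 107]
 [193 189 189 191 193 192 192 182 163 131  84  62  87 107 181 239 249 250
  250 249 236 164 109 110]
 [190 189 194 196 194 190 182 155 104  58  60  58  59  61  54 163 237 248
  249 250 237 165 112 108]
 [191 196 194 192 187 188 176 125  62  59  58  58  59  58  59  56 203 233
  236 251 251 239 162 111]
 [162 192 188 192 191 187 162 103  59  52  57  58  56  55  57  57 127 230
  251 251 251 239 166 110]
 [201 191 191 190 190 178 134  72  56  58  57  56  58  57  57  56  62 211
  251 251 251 250 223 108]
 [191 192 192 192 190 180 131  64  57  56  56  56  59  56  54  55  56 212
  250 251 250 249 231 151]

[... 897 characters left out ...]
50 250 250]
 [248 249 250 250 240 205 194 194 191 190 192 190 186 188 193 195 195 236
  251 251 250 250 251 251]]
hole z.04 [0.54164377 0.1801316  0.04      ] tri (array([0.54178106, 0.17960333, 0.0396766 ]), [np.float64(0.0005102699700735622), np.float64(0.0006785694306785071), np.float64(0.00025208395850573166)])
spot [0.5284754  0.21462445 0.028     ] tri (array([0.52895213, 0.21440126, 0.02462445]), [np.float64(0.0004902163572228577), np.float64(0.0004902163572227112)]) d 0.036921037563783905
bolts [[0.4708 0.2105 0.038 ]
 [0.5785 0.2492 0.038 ]
 [0.5372 0.021  0.038 ]
 [0.6447 0.059  0.038 ]] 0.20107524414307976 [-0.32952022  0.94414852  0.        ] [-0.35666288  0.93423316 -0.32501795]
```

>>> play_rows --dp '[[0,-1,0],[0,-1,0],[0,-1,0],[0,-1,0],[0,-1,0],[0,-1,0],[0,-1,0],[0,-1,0]]' --rot '[[0,0,0],[0,0,0],[0,0,0],[0,0,0],[0,0,0],[0,0,0],[0,0,0],[0,0,0]]'

```text
time_s: 3.2
tool_pos: [0.5815, 0.0079, 0.249]
orientation: [-0.146, -3.138, -0.0]
wrist_force: [0.4, 1.0, 0.5]
gripper_width: 0.0914
grip_force: 0.0
```

>>> play_rows --dp '[[0,-1,0],[0,-1,0],[0,-1,0],[0,-1,0],[0,-1,0],[0,-1,0],[0,-1,0],[0,-1,0]]' --rot '[[0,0,0],[0,0,0],[0,0,0],[0,0,0],[0,0,0],[0,0,0],[0,0,0],[0,0,0]]'

```text
time_s: 4.0
tool_pos: [0.563, -0.1911, 0.249]
orientation: [0.146, 3.138, 0.0]
wrist_force: [-0.1, -0.3, -0.1]
gripper_width: 0.0914
grip_force: 0.0
```

>>> play_rows --dp '[[0,-1,0],[0,-1,0],[0,-0.6,0],[0,0,0],[0,0,0]]' --rot '[[0,0,0],[0,0,0],[0,0,0],[0,0,0],[0,0,0]]'

```text
time_s: 4.5
tool_pos: [0.5571, -0.2552, 0.2488]
orientation: [-0.148, -3.138, -0.0]
wrist_force: [0.2, -0.5, -0.5]
gripper_width: 0.091
grip_force: 0.0
```

Run:
```python
from h import *
im,i=shot('wrist','pics/w2.png')
print(proj(i,[.527,-.252,.08]),proj(i,[.527,-.252,.044])); to([.527,-.252,.12],[.016,.157])
import pickle; pickle.dump(i,open('w2.pkl','wb'))
```

```text
[281.19778955 164.39300706] [281.12056421 159.61745861]
t 4.55 tcp [ 0.5571 -0.255   0.2489] rot6 [ 0.   -0.    0.07] dp now [1.21 0.   5.15] dp after rot [ 1.21 -0.    5.15] F [0.4 0.8 0. ] w 0.091 j [-0.47  0.22  1.9   0.    1.02 -1.94]
```

View pics/w2.png

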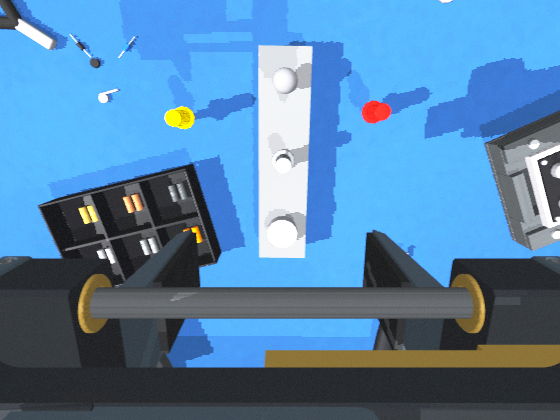

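Wrist view 2: ball at (285,80), ribbed pin at (283,160), disc at (282,232), rack centred between them. I'll refine the pin axis.

Run:
```python
from h import *
import pickle; i=pickle.load(open('w2.pkl','rb')); w=np.load('pics/w2.png.npy').mean(2).astype(int)
print(w[146:176,268:298])
```

```text
[[237 225 225 225 225 225 226 225 225 225 227 226 225 225 227 224 225 237
  244 244 244 244 245 245 244 245 244 245 245 245]
 [235 227 226 226 224 226 227 226 225 225 225 224 225 225 226 226 224 236
  245 245 245 245 245 245 245 245 244 245 245 243]
 [244 244 237 225 224 225 226 225 226 226 226 226 226 225 223 224 223 223
  224 206 224 244 245 245 243 243 244 243 225 180]
 [244 243 237 226 225 225 225 226 226 224 226 223 224 196 144 143 141 139
  141 158 223 243 243 224 179 180 180 180 179 180]
 [244 245 237 226 226 225 225 225 227 224 208 195 213 217 230 241 245 224
  151 134 141 160 180 181 182 179 181 179 179 178]
 [244 244 244 237 225 225 225 224 227 232 247 252 251 252 251 252 252 239
  185 174 148 143 169 180 177 180 179 179 179 178]
 [244 244 244 236 225 226 225 211 222 248 252 251 252 252 252 252 252 238
  183 183 211 217 173 160 179 178 178 179 180 180]
 [244 244 243 237 226 226 211 239 252 252 251 252 251 252 251 247 221 183
  181 182 212 231 214 180 176 176 180 179 179 179]
 [244 244 244 244 244 230 241 252 252 251 252 237 169 132  82  78  94 116
  135 170 214 228 226 191 
[... 1950 characters left out ...]
255 255 255 255 255 255
  255 255 255 253 245 245 244 245 245 245 245 245]
 [244 245 244 244 244 244 244 244 243 251 254 255 255 255 255 255 255 255
  255 255 251 238 244 244 245 245 244 245 244 244]
 [244 245 244 244 243 243 244 244 244 243 247 253 255 255 255 255 255 255
  254 245 245 245 244 244 244 244 245 245 244 244]
 [244 245 244 244 244 244 244 244 243 244 245 244 247 250 252 252 245 242
  246 244 244 244 244 244 245 244 243 244 243 245]
 [243 245 244 244 244 245 244 245 245 243 245 244 245 244 244 244 243 244
  244 244 244 245 245 244 244 245 244 245 245 244]
 [244 245 244 244 244 244 244 244 243 244 244 245 245 244 245 244 245 244
  244 244 243 245 244 245 244 245 245 245 244 245]]
```

Run:
```python
from h import *
import pickle; i=pickle.load(open('w2.pkl','rb')); ti=cams.camera_info('top'); si=cams.camera_info('side')
print(onz(i,283,165.4,.08),onz(i,282.7,160.5,.042))
print('top',tri([ray(i,283,165.4),ray(ti,400.5,236.5),ray(si,306.5,275.5)]),'collar',tri([ray(i,282.7,160.5),ray(ti,397,239.5),ray(si,305.7,296.5)]))
to([.5263,-.253,.12],[.016,.157])
```

```text
[ 0.52814673 -0.25034212  0.08      ] [ 0.5283708  -0.25040474  0.042     ]
top (array([ 0.52734187, -0.25051513,  0.08360133]), [np.float64(0.0003374757433237896), np.float64(0.0015442022962793298), np.float64(0.0013086248618957954)]) collar (array([ 0.52775686, -0.25180522,  0.04275106]), [np.float64(0.0014950281509172696), np.float64(0.0013998820254739195), np.float64(0.0004952074019587602)])
t 4.55 tcp [ 0.5571 -0.255   0.2489] rot6 [ 0.   -0.    0.07] dp now [ 1.23 -0.04  5.15] dp after rot [ 1.24 -0.05  5.15] F [0.4 0.8 0. ] w 0.091 j [-0.47  0.22  1.9   0.    1.02 -1.94]
```

>>> play_rows --dp '[[1.0,0.18,0.9],[0.18,0,0.9],[0,0,0.9],[0,0,0.9],[0,0,0.9],[0,0,0.9],[0,0,0.9],[0,0,0]]' --rot '[[0,0,0],[0,0,0],[0,0,0],[0,0,0],[0,0,0],[0,0,0],[0,0,0],[0,0,0]]'

```text
time_s: 5.35
tool_pos: [0.5268, -0.2469, 0.0891]
orientation: [-0.147, -3.134, -0.003]
wrist_force: [0.7, 1.3, 1.0]
gripper_width: 0.0915
grip_force: 0.0
```

Run:
```python
from h import *
to([.528,-.2505,.060],[.016,.157])
```

```text
t 5.35 tcp [ 0.5268 -0.2469  0.0891] rot6 [ 0.02 -0.04  0.08] dp now [-0.07 -0.14  1.16] dp after rot [-0.06 -0.14  1.16] F [0.7 1.3 1. ] w 0.0915 j [-0.48  0.4   2.02  0.    0.73 -1.96]
```

>>> play_rows --dp '[[-0.06,-0.14,0.6],[0,0,0.56],[0,0,0],[0,0,0]]' --rot '[[0,0,0],[0,0,0],[0,0,0],[0,0,0]]'

```text
time_s: 5.75
tool_pos: [0.5293, -0.2523, 0.0624]
orientation: [-0.148, -3.138, -0.0]
wrist_force: [0.5, -0.5, -0.1]
gripper_width: 0.0913
grip_force: 0.0
```

>>> play_rows --dp '[[0,0,0],[0,0,0],[0,0,0],[0,0,0],[0,0,0],[0,0,0],[0,0,0],[0,0,0]]' --rot '[[0,0,0],[0,0,0],[0,0,0],[0,0,0],[0,0,0],[0,0,0],[0,0,0],[0,0,0]]' --hand 0

```text
time_s: 6.55
tool_pos: [0.5293, -0.2524, 0.0624]
orientation: [-0.148, -3.138, 0.0]
wrist_force: [-0.2, -0.2, -0.3]
gripper_width: 0.03
grip_force: 0.0
```

Run:
```python
from h import *
to([.528,-.2505,.060],[.016,.157])
print(observe()['grip_force'],observe()['torque'])
```

```text
t 6.55 tcp [ 0.5293 -0.2524  0.0624] rot6 [-0.   -0.    0.07] dp now [0.06 0.07 0.1 ] dp after rot [0.06 0.07 0.1 ] F [-0.2 -0.2 -0.3] w 0.03 j [-0.48  0.45  2.01 -0.    0.68 -1.96]
0.0 [ 0.08702087 -0.00742979  0.00990648]
```

>>> play_rows --dp '[[0.06,0.07,0.06],[0,0,0],[0,0,0],[0,0,0],[0,0,0],[0,0,0],[0,0,0]]' --rot '[[0,0,0],[0,0,0],[0,0,0],[0,0,0],[0,0,0],[0,0,0],[0,0,0]]' --hand 0

```text
time_s: 7.25
tool_pos: [0.528, -0.2505, 0.0609]
orientation: [-0.148, -3.138, 0.0]
wrist_force: [-0.1, -0.4, -1.2]
gripper_width: 0.0148
grip_force: 30.0
```

Run:
```python
from h import *
to([.5417,.1797,.15],[-.34,.94])
print(observe()['grip_force'],observe()['torque'])
```

```text
t 7.25 tcp [ 0.528  -0.2505  0.0609] rot6 [ 0.   -0.   -4.22] dp now [ 1.08 17.18 -3.56] dp after rot [-6.37 15.99 -3.56] F [-0.1 -0.4 -1.2] w 0.0148 j [-0.48  0.45  2.02 -0.    0.68 -1.96]
29.999257922172546 [-0.00231719 -0.02259041  0.0027025 ]
```

>>> play_rows --dp '[[0,0,-0.3],[0,0,-0.6],[0,0,-0.9],[0,0,-0.9],[0,0,-0.9],[0,0,0],[0,0,0],[0,0,0]]' --rot '[[0,0,0],[0,0,0],[0,0,0],[0,0,0],[0,0,-0.8],[0,0,-1],[0,0,-1],[0,0,-1]]'

```text
time_s: 8.05
tool_pos: [0.5282, -0.2506, 0.1526]
orientation: [-0.481, 3.103, -0.001]
wrist_force: [-0.1, -0.2, -1.3]
gripper_width: 0.0151
grip_force: 30.0
```

Run:
```python
from h import *
to([.5417,.1797,.15],[-.34,.94])
print(observe()['grip_force'],observe()['torque'])
```

```text
t 8.05 tcp [ 0.5282 -0.2506  0.1526] rot6 [-0.01  0.01 -0.37] dp now [-5.73 16.24  0.09] dp after rot [-6.36 16.    0.1 ] F [-0.1 -0.2 -1.3] w 0.0151 j [-0.48  0.3   2.   -0.    0.84 -2.36]
29.99930888414383 [0.05608375 0.07318864 0.04257861]
```

>>> play_rows --dp '[[-0.4,1,0],[-0.4,1,0],[-0.4,1,0],[-0.4,1,0],[-0.4,1,0],[-0.4,1,0],[-0.4,1,0],[-0.4,1,0]]' --rot '[[0,0,-0.2],[0,0,0],[0,0,0],[0,0,0],[0,0,0],[0,0,0],[0,0,0],[0,0,0]]'

```text
time_s: 8.85
tool_pos: [0.5409, -0.0344, 0.1524]
orientation: [-0.507, 3.099, -0.001]
wrist_force: [0.4, -0.8, -0.5]
gripper_width: 0.0155
grip_force: 30.0
```

>>> play_rows --dp '[[-0.4,1,0],[-0.4,1,0],[-0.4,1,0],[-0.4,1,0],[-0.4,1,0],[-0.4,1,0],[-0.4,1,0],[0,0,0]]' --rot '[[0,0,0],[0,0,0],[0,0,0],[0,0,0],[0,0,0],[0,0,0],[0,0,0],[0,0,0]]'

```text
time_s: 9.65
tool_pos: [0.5516, 0.1552, 0.1524]
orientation: [-0.51, 3.098, 0.001]
wrist_force: [-0.6, -0.1, 0.4]
gripper_width: 0.0152
grip_force: 30.0
```

Run:
```python
from h import *
to([.5417,.1797,.115],[-.335,.942])
```

```text
t 9.65 tcp [0.5516 0.1552 0.1524] rot6 [ 0.    0.02 -0.15] dp now [0.06 1.06 1.5 ] dp after rot [0.05 1.06 1.5 ] F [-0.6 -0.1  0.4] w 0.0152 j [ 0.23  0.28  2.03  0.    0.83 -1.66]
```

>>> play_rows --dp '[[0.06,0.6,0.4],[0,0.46,0.5],[0,0,0.5],[0,0,0.5],[0,0,0],[0,0,0]]' --rot '[[0,0,-0.1],[0,0,0],[0,0,0],[0,0,0],[0,0,0],[0,0,0]]'

```text
time_s: 10.25
tool_pos: [0.5411, 0.1769, 0.1029]
orientation: [0.523, -3.097, 0.0]
wrist_force: [1.3, 0.4, -0.2]
gripper_width: 0.0153
grip_force: 30.0
```

Run:
```python
from h import *
to([.5417,.1797,.1],[-.335,.942])
a,ai=shot('side','pics/s2.png'); b,bi=shot('wrist','pics/w3.png'); c,ci=shot('top','pics/t2.png')
o=observe(); p=o['tool_pos']
tip=p-[0,0,.0531]
print('side tip',proj(ai,tip),'hole',proj(ai,[.5417,.1797,.04])); print('wrist',proj(bi,tip),proj(bi,[.5417,.1797,.04]))
B=np.zeros((600,800,3),np.uint8)
u,v=[int(k) for k in proj(ai,tip)]
B[:,:400]=cv2.resize(a[v-45:v+30,u-25:u+25],(400,600),interpolation=cv2.INTER_CUBIC)
u,v=[int(k) for k in proj(bi,tip)]; print('org w',u-50,v-75)
q=b[max(v-75,0):v+75,u-50:u+50]; B[:q.shape[0]*4,400:]=cv2.resize(q,(400,q.shape[0]*4),interpolation=cv2.INTER_CUBIC)
cv2.imwrite('pics/crop2.png',B[:,:,::-1])
```

```text
t 10.25 tcp [0.5411 0.1769 0.1029] rot6 [ 0.   -0.01 -0.07] dp now [-0.06  0.1   0.12] dp after rot [-0.06  0.1   0.12] F [ 1.3  0.4 -0.2] w 0.0153 j [ 0.28  0.36  2.04 -0.    0.74 -1.63]
side tip [231.49713091 167.00839113] hole [231.51211772 170.70125391]
wrist [281.23468123 234.93909305] [284.56434123 230.79476741]
org w 231 159
```

View pics/crop2.png

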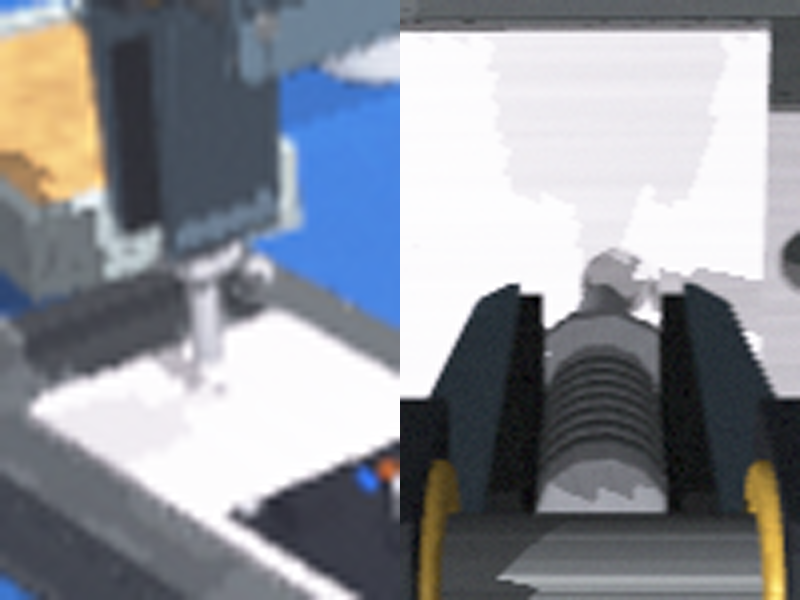

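Wrist crop: the pin hangs straight with its axis at column ~281.5. The carrier hole peeks out above the collar near (284,229), with its top edge at row ~221, which agrees with the measured hole. The side crop shows the tip just above the hole. I'll align and lower gently.

>>> play_rows --dp '[[-0.06,0.11,0.1],[0,0,0.1],[0,0,0.1],[0,0,0.1],[0,0,0.1],[0,0,0.05],[0,0,0]]' --rot '[[0,0,0],[0,0,0],[0,0,0],[0,0,0],[0,0,0],[0,0,0],[0,0,0]]'

```text
time_s: 11.1
tool_pos: [0.5416, 0.1804, 0.0894]
orientation: [0.524, -3.097, 0.0]
wrist_force: [0.4, -0.1, -0.3]
gripper_width: 0.0157
grip_force: 30.0
```

Run:
```python
from h import *
to([.5417,.1797,.085],[-.335,.942]); print(observe()['torque'])
```

```text
t 11.1 tcp [0.5416 0.1804 0.0894] rot6 [-0.   -0.   -0.06] dp now [ 0.   -0.03  0.18] dp after rot [ 0.   -0.03  0.18] F [ 0.4 -0.1 -0.3] w 0.0157 j [ 0.28  0.38  2.04 -0.    0.72 -1.62]
[ 0.00017283  0.04636603 -0.00483342]
```

>>> play_rows --dp '[[0,-0.02,0.08],[0,0,0.08],[0,0,0.08],[0,0,0],[0,0,0]]' --rot '[[0,0,0],[0,0,0],[0,0,0],[0,0,0],[0,0,0]]'

```text
time_s: 11.6
tool_pos: [0.5419, 0.18, 0.0836]
orientation: [0.524, -3.098, 0.0]
wrist_force: [0.2, -0.2, -1.9]
gripper_width: 0.0149
grip_force: 30.0
```

Run:
```python
from h import *
to([.5287,.2155,.083]); print(observe()['torque'])
```

```text
t 11.6 tcp [0.5419 0.18   0.0836] rot6 [-0. -0. -0.] dp now [0.03 1.52 0.03] dp after rot [0.03 1.52 0.03] F [ 0.2 -0.2 -1.9] w 0.0149 j [ 0.28  0.39  2.04 -0.    0.71 -1.63]
[ 0.05509197  0.06541687 -0.01266504]
```

>>> play_rows --dp '[[0,0.05,0],[0,0.08,0],[0,0.1,0],[0,0.1,0],[0,0.1,0],[0,0.1,0],[0,0.1,0],[0,0.1,0]]' --rot '[[0,0,0],[0,0,0],[0,0,0],[0,0,0],[0,0,0],[0,0,0],[0,0,0],[0,0,0]]'

```text
time_s: 12.4
tool_pos: [0.5358, 0.1974, 0.0837]
orientation: [-0.524, 3.098, -0.0]
wrist_force: [1.4, -3.1, -0.4]
gripper_width: 0.0154
grip_force: 30.0
```

>>> play_rows --dp '[[0,0.1,0],[0,0.1,0],[0,0.1,0],[0,0.1,0],[0,0.1,0],[0,0.1,0],[0,0,0],[0,0,0]]' --rot '[[0,0,0],[0,0,0],[0,0,0],[0,0,0],[0,0,0],[0,0,0],[0,0,0],[0,0,0]]'

```text
time_s: 13.2
tool_pos: [0.5308, 0.2115, 0.0836]
orientation: [0.523, -3.098, -0.0]
wrist_force: [-0.3, 0.2, -1.1]
gripper_width: 0.0152
grip_force: 30.0
```

Run:
```python
from h import *
to([.5287,.2145,.083]); print(observe()['torque'])
im,i=shot('wrist','pics/w4.png'); a,ai=shot('side'); t,ti=shot('top')
o=observe(); p=o['tool_pos']
B=np.zeros((600,800,3),np.uint8)
u,v=[int(k) for k in proj(i,p-[0,0,.053])]; print('org',u-50,v-75)
q=im[v-75:v+75,u-50:u+50]; B[:q.shape[0]*4,400:]=cv2.resize(q,(400,q.shape[0]*4),interpolation=cv2.INTER_CUBIC)
u,v=[int(k) for k in proj(ai,p-[0,0,.053])]; print(u-25,v-45)
B[:,:400]=cv2.resize(a[v-45:v+30,u-25:u+25],(400,600),interpolation=cv2.INTER_CUBIC)
cv2.imwrite('pics/crop3.png',B[:,:,::-1])
```

```text
t 13.2 tcp [0.5308 0.2115 0.0836] rot6 [ 0. -0.  0.] dp now [0.04 0.14 0.03] dp after rot [0.04 0.14 0.03] F [-0.3  0.2 -1.1] w 0.0152 j [ 0.34  0.39  2.04  0.    0.71 -1.57]
[0.07155893 0.00673649 0.02161221]
org 230 159
198 124
```

View pics/crop3.png

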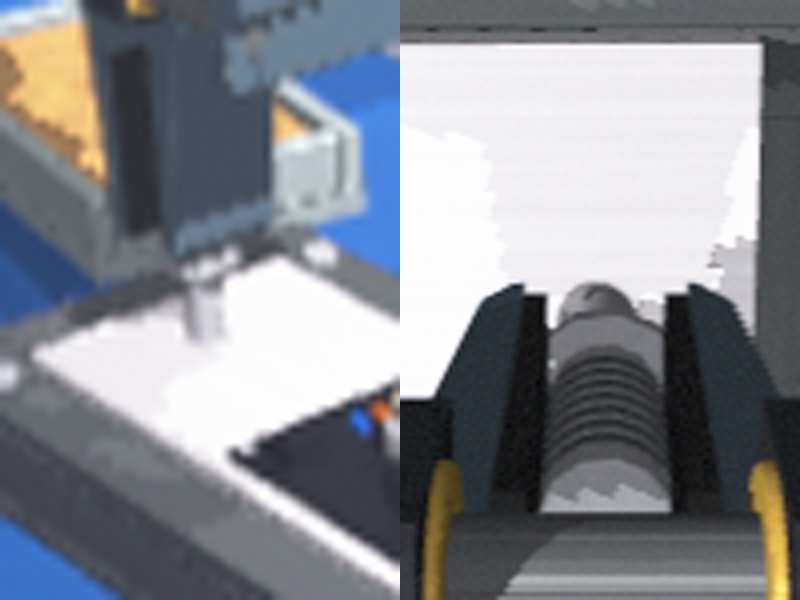

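Wrist crop: the carrier has moved with the pin, its hole rim is visible at about (279,230), and a dark sliver of the bar hole is appearing inside it. About 3.4 mm remain. I'll advance, then feel downwards.

>>> play_rows --dp '[[0,0.07,0],[0,0.07,0],[0,0,0.04],[0,0,0.04],[0,0,0.03],[0,0,0.02],[0,0,0]]' --rot '[[0,0,0],[0,0,0],[0,0,0],[0,0,0],[0,0,0],[0,0,0],[0,0,0]]'

```text
time_s: 14.05
tool_pos: [0.5297, 0.2147, 0.0803]
orientation: [0.523, -3.098, -0.0]
wrist_force: [0.0, -0.8, -0.3]
gripper_width: 0.0156
grip_force: 30.0
```

Run:
```python
from h import *
to([.5287,.2145,.081]); print(observe()['torque'])
```

```text
t 14.05 tcp [0.5297 0.2147 0.0803] rot6 [ 0. -0.  0.] dp now [ 0.04  0.01 -0.03] dp after rot [ 0.04  0.01 -0.03] F [ 0.  -0.8 -0.3] w 0.0156 j [ 0.34  0.4   2.04  0.    0.7  -1.56]
[-0.07612533  0.09325299 -0.0268687 ]
```

>>> play_rows --dp '[[0,0,0.03],[0,0,0.03],[0,0,0.03],[0,0,0]]' --rot '[[0,0,0],[0,0,0],[0,0,0],[0,0,0]]'

```text
time_s: 14.45
tool_pos: [0.5297, 0.2146, 0.078]
orientation: [0.523, -3.097, 0.0]
wrist_force: [-1.8, -1.0, -2.1]
gripper_width: 0.0152
grip_force: 30.0
```

>>> play_rows --dp '[[0,0,0.03],[0,0,0.03],[0,0,0.03],[0,0,0]]' --rot '[[0,0,0],[0,0,0],[0,0,0],[0,0,0]]'

```text
time_s: 14.85
tool_pos: [0.5297, 0.2147, 0.0758]
orientation: [0.523, -3.097, 0.0]
wrist_force: [-0.5, -0.6, -1.0]
gripper_width: 0.0151
grip_force: 30.0
```

>>> play_rows --dp '[[0,0,0.03],[0,0,0.03],[0,0,0.03],[0,0,0]]' --rot '[[0,0,0],[0,0,0],[0,0,0],[0,0,0]]'

```text
time_s: 15.25
tool_pos: [0.5297, 0.2146, 0.0735]
orientation: [0.523, -3.097, 0.0]
wrist_force: [-0.9, -0.2, -0.8]
gripper_width: 0.0153
grip_force: 30.0
```

>>> play_rows --dp '[[0,0,0.03],[0,0,0.03],[0,0,0.03],[0,0,0.03],[0,0,0]]' --rot '[[0,0,0],[0,0,0],[0,0,0],[0,0,0],[0,0,0]]'

```text
time_s: 15.75
tool_pos: [0.5297, 0.2147, 0.0705]
orientation: [0.524, -3.097, 0.0]
wrist_force: [-1.7, -0.7, -0.9]
gripper_width: 0.0155
grip_force: 30.0
```

>>> play_rows --dp '[[0,0,0.03],[0,0,0.03],[0,0,0.03],[0,0,0.03],[0,0,0]]' --rot '[[0,0,0],[0,0,0],[0,0,0],[0,0,0],[0,0,0]]'

```text
time_s: 16.25
tool_pos: [0.5297, 0.2146, 0.0675]
orientation: [0.524, -3.098, 0.0]
wrist_force: [-1.8, -1.1, -1.3]
gripper_width: 0.0154
grip_force: 30.0
```

>>> play_rows --dp '[[0,0,0.04],[0,0,0.04],[0,0,0.04],[0,0,0.04],[0,0,0.04],[0,0,0]]' --rot '[[0,0,0],[0,0,0],[0,0,0],[0,0,0],[0,0,0],[0,0,0]]'

```text
time_s: 16.85
tool_pos: [0.5297, 0.2146, 0.0625]
orientation: [0.524, -3.097, 0.0]
wrist_force: [-1.9, -1.2, -1.6]
gripper_width: 0.0156
grip_force: 30.0
```

>>> play_rows --dp '[[0,0,0.02],[0,0,0.02],[0,0,0],[0,0,0]]' --rot '[[0,0,0],[0,0,0],[0,0,0],[0,0,0]]'

```text
time_s: 17.25
tool_pos: [0.5297, 0.2146, 0.0616]
orientation: [0.523, -3.098, 0.0]
wrist_force: [-2.5, -1.2, 0.0]
gripper_width: 0.0151
grip_force: 30.0
```

>>> play_rows --dp '[[0,0,0.015],[0,0,0.015],[0,0,0],[0,0,0]]' --rot '[[0,0,0],[0,0,0],[0,0,0],[0,0,0]]'

```text
time_s: 17.65
tool_pos: [0.5298, 0.2147, 0.0609]
orientation: [0.524, -3.098, 0.0]
wrist_force: [-2.4, -2.1, 0.7]
gripper_width: 0.0153
grip_force: 30.0
```

>>> play_rows --dp '[[0,0,0.015],[0,0,0.015],[0,0,0],[0,0,0]]' --rot '[[0,0,0],[0,0,0],[0,0,0],[0,0,0]]'

```text
time_s: 18.05
tool_pos: [0.5299, 0.2147, 0.0606]
orientation: [0.524, -3.098, 0.0]
wrist_force: [-5.6, -3.1, 8.6]
gripper_width: 0.0154
grip_force: 30.0
```

The upward force rises at the expected height, so the collar is seated. Now release and retreat.

>>> play_rows --dp '[[0,0,0],[0,0,0],[0,0,0],[0,0,0],[0,0,0],[0,0,0]]' --rot '[[0,0,0],[0,0,0],[0,0,0],[0,0,0],[0,0,0],[0,0,0]]' --hand 0.6

```text
time_s: 18.65
tool_pos: [0.5298, 0.2147, 0.0602]
orientation: [-0.524, 3.098, 0.0]
wrist_force: [0.2, -0.5, 0.1]
gripper_width: 0.0546
grip_force: 0.0
```

>>> play_rows --dp '[[0,0,-0.2],[0,0,-0.4],[0,0,-0.6],[0,0,-0.8],[0,0,-0.8],[0,0,-0.8],[0,0,-0.8],[0,0,0]]' --rot '[[0,0,0],[0,0,0],[0,0,0],[0,0,0],[0,0,0],[0,0,0],[0,0,0],[0,0,0]]'

```text
time_s: 19.45
tool_pos: [0.5314, 0.2153, 0.174]
orientation: [-0.523, 3.093, 0.001]
wrist_force: [1.4, 0.6, -0.6]
gripper_width: 0.0548
grip_force: 0.0
```

Run:
```python
from h import *
a,ai=shot('side'); b,bi=shot('wrist'); p=[.5297,.2147,.05]
B=np.zeros((600,800,3),np.uint8)
u,v=[int(k) for k in proj(ai,p)]; print(u-25,v-45)
B[:,:400]=cv2.resize(a[v-45:v+30,u-25:u+25],(400,600),interpolation=cv2.INTER_CUBIC)
u,v=[int(k) for k in proj(bi,p)]; print(u-50,v-75)
q=b[max(v-75,0):v+75,u-50:u+50]; B[:q.shape[0]*4,400:]=cv2.resize(q,(400,q.shape[0]*4),interpolation=cv2.INTER_CUBIC)
cv2.imwrite('pics/crop4.png',B[:,:,::-1]); print(observe()['tool_pos'],[proj(ai,[.5297,.2147,z]) for z in(.08,.044)],[proj(bi,[.5297,.2147,z]) for z in(.08,.044)])
```

```text
196 116
230 130
[0.5300361  0.21477471 0.17117881] [array([220.94784627, 149.56112128]), array([222.16586867, 163.56723328])] [array([281.0317033 , 215.43588307]), array([280.95894593, 203.47110656])]
```

View pics/crop4.png

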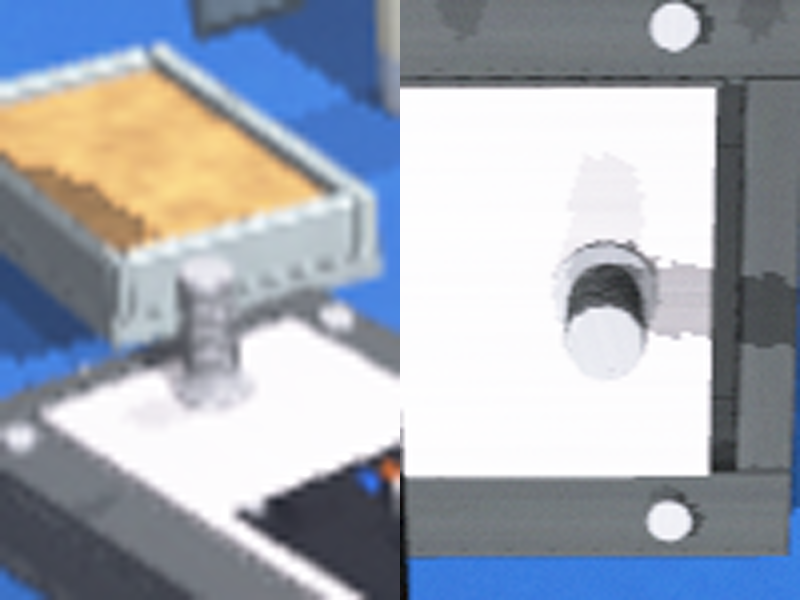

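The pin stands upright at about side (221,157), its collar flat on the carrier, and the gripper is clear. Handing in.

```bash
python3 -c "
from h import *
print(workorder.sign_off())"
```

```text
the job is handed in; nothing more can be done
None
```

The straight-handled pin is through the carrier and the index bar's hole, collar seated on the carrier and gripper clear; the job is handed in at about 19.5 s, but sign-off returned no verdict.

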